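# Complete the motor tray of a robotics kit

## Task

Every pocket of the white kit tray should hold one small motor, but three pockets are empty: pick the three spare small motors out of the parts crate and lay one in each empty pocket, flat on its floor and the same way up as the others, set down gently and not dropped. Leave the motors already in the tray in their pockets, the other parts in the crate, and the things standing about on the table where they are.

Things in the scene. Friction and masses are not known exactly. Their poses are not given: they have to be found in the camera images.
- tray: fixed white tray, 170 (x) x 200 (y) x 18 mm high. Six pockets at x = +-41 mm, y = -66, 0, 66 mm, each 60 (x) x 38 (y) x 12 mm deep, floor 6 mm above the table with a flat grey mark. A small motor lies in it along the tray's x, either end first, 5 mm to spare all round, 22 mm proud of the tray. Which three are empty varies. Origin: centre of its underside
- crate: fixed white open parts crate, 190 (x) x 260 (y) x 34 mm high, walls and floor 4 mm. The spare small motors stand on its floor among a bigger motor, a sensor and a wheel. Tray and crate lie left and right of the middle, either way round. Origin: centre of its underside
- pocket0 (a point): centre of the floor of one tray pocket, 12 mm below the tray's top; axes as the tray's
- pocket1 (a point): centre of the floor of one tray pocket, 12 mm below the tray's top; axes as the tray's
- pocket2 (a point): centre of the floor of one tray pocket, 12 mm below the tray's top; axes as the tray's
- pocket3 (a point): centre of the floor of one tray pocket, 12 mm below the tray's top; axes as the tray's
- pocket4 (a point): centre of the floor of one tray pocket, 12 mm below the tray's top; axes as the tray's
- pocket5 (a point): centre of the floor of one tray pocket, 12 mm below the tray's top; axes as the tray's
- seated0: A small motor: grey block 50 mm long (x) x 28 mm wide (y) x 34 mm high (z), with a round black drive disc on one end (+x, its last 6 mm) and three dark holes in a row on top; loose, about 45 g. Origin at the centre of its underside, z up. It lies in a tray pocket from the start
- seated1: A small motor: grey block 50 mm long (x) x 28 mm wide (y) x 34 mm high (z), with a round black drive disc on one end (+x, its last 6 mm) and three dark holes in a row on top; loose, about 45 g. Origin at the centre of its underside, z up. It lies in a tray pocket from the start
- seated2: A small motor: grey block 50 mm long (x) x 28 mm wide (y) x 34 mm high (z), with a round black drive disc on one end (+x, its last 6 mm) and three dark holes in a row on top; loose, about 45 g. Origin at the centre of its underside, z up. It lies in a tray pocket from the start
- spare0: A small motor: grey block 50 mm long (x) x 28 mm wide (y) x 34 mm high (z), with a round black drive disc on one end (+x, its last 6 mm) and three dark holes in a row on top; loose, about 45 g. Origin at the centre of its underside, z up. One of the spares, standing on the crate's floor at any yaw
- spare1: A small motor: grey block 50 mm long (x) x 28 mm wide (y) x 34 mm high (z), with a round black drive disc on one end (+x, its last 6 mm) and three dark holes in a row on top; loose, about 45 g. Origin at the centre of its underside, z up. One of the spares, standing on the crate's floor at any yaw
- spare2: A small motor: grey block 50 mm long (x) x 28 mm wide (y) x 34 mm high (z), with a round black drive disc on one end (+x, its last 6 mm) and three dark holes in a row on top; loose, about 45 g. Origin at the centre of its underside, z up. One of the spares, standing on the crate's floor at any yaw
- big_motor: bigger motor of the same looks, 64 (x) x 40 (y) x 36 mm high, in the crate; does not fit the pockets. Origin at the centre of its underside
- sensor: distance sensor in the crate: grey block 38 mm long (x, 4 mm of it two round black eyes side by side on the +x end) x 28 (y) x 34 mm high. Origin at the centre of its underside, 1 mm from mid-length
- wheel: black rubber wheel lying flat in the crate, 44 mm across, 20 mm thick, grey hub. Origin at the centre of its underside
- bottle: clear drinking bottle standing on the table on the robot's side, 60 mm across, 170 mm high. Origin at the centre of its underside
- model: half-built model on four wheels beyond the tray and crate, 64 x 72 mm, with a blue upright and jib, 118 mm high. Origin at the centre of its underside on the table
- beam: loose black beam with a row of holes, 120 (x) x 8 x 14 mm, lying between tray and crate. Origin at the centre of its underside

How it is judged:
At the end, for the whole second after the job is handed in: Each pocket holds a small motor: within 12 mm of its centre, underside under 10 mm above the table, tilt under 0.12 rad, spares at rest; motors first in the tray within 15 mm of their start; bigger motor, sensor and wheel inside the crate, origins under 30 mm (((horizontal distance between seated0 and pocket0 below 0.012 m and height (world z) of seated0 below 0.01 m and angle between seated0's own z axis and vertical below 0.12 rad) or (horizontal distance between seated1 and pocket0 below 0.012 m and height (world z) of seated1 below 0.01 m and angle between seated1's own z axis and vertical below 0.12 rad) or (horizontal distance between seated2 and pocket0 below 0.012 m and height (world z) of seated2 below 0.01 m and angle between seated2's own z axis and vertical below 0.12 rad) or (horizontal distance between spare0 and pocket0 below 0.012 m and height (world z) of spare0 below 0.01 m and angle between spare0's own z axis and vertical below 0.12 rad) or (horizontal distance between spare1 and pocket0 below 0.012 m and height (world z) of spare1 below 0.01 m and angle between spare1's own z axis and vertical below 0.12 rad) or (horizontal distance between spare2 and pocket0 below 0.012 m and height (world z) of spare2 below 0.01 m and angle between spare2's own z axis and vertical below 0.12 rad)) and ((horizontal distance between seated0 and pocket1 below 0.012 m and height (world z) of seated0 below 0.01 m and angle between seated0's own z axis and vertical below 0.12 rad) or (horizontal distance between seated1 and pocket1 below 0.012 m and height (world z) of seated1 below 0.01 m and angle between seated1's own z axis and vertical below 0.12 rad) or (horizontal distance between seated2 and pocket1 below 0.012 m and height (world z) of seated2 below 0.01 m and angle between seated2's own z axis and vertical below 0.12 rad) or (horizontal distance between spare0 and pocket1 below 0.012 m and height (world z) of spare0 below 0.01 m and angle between spare0's own z axis and vertical below 0.12 rad) or (horizontal distance between spare1 and pocket1 below 0.012 m and height (world z) of spare1 below 0.01 m and angle between spare1's own z axis and vertical below 0.12 rad) or (horizontal distance between spare2 and pocket1 below 0.012 m and height (world z) of spare2 below 0.01 m and angle between spare2's own z axis and vertical below 0.12 rad)) and ((horizontal distance between seated0 and pocket2 below 0.012 m and height (world z) of seated0 below 0.01 m and angle between seated0's own z axis and vertical below 0.12 rad) or (horizontal distance between seated1 and pocket2 below 0.012 m and height (world z) of seated1 below 0.01 m and angle between seated1's own z axis and vertical below 0.12 rad) or (horizontal distance between seated2 and pocket2 below 0.012 m and height (world z) of seated2 below 0.01 m and angle between seated2's own z axis and vertical below 0.12 rad) or (horizontal distance between spare0 and pocket2 below 0.012 m and height (world z) of spare0 below 0.01 m and angle between spare0's own z axis and vertical below 0.12 rad) or (horizontal distance between spare1 and pocket2 below 0.012 m and height (world z) of spare1 below 0.01 m and angle between spare1's own z axis and vertical below 0.12 rad) or (horizontal distance between spare2 and pocket2 below 0.012 m and height (world z) of spare2 below 0.01 m and angle between spare2's own z axis and vertical below 0.12 rad)) and ((horizontal distance between seated0 and pocket3 below 0.012 m and height (world z) of seated0 below 0.01 m and angle between seated0's own z axis and vertical below 0.12 rad) or (horizontal distance between seated1 and pocket3 below 0.012 m and height (world z) of seated1 below 0.01 m and angle between seated1's own z axis and vertical below 0.12 rad) or (horizontal distance between seated2 and pocket3 below 0.012 m and height (world z) of seated2 below 0.01 m and angle between seated2's own z axis and vertical below 0.12 rad) or (horizontal distance between spare0 and pocket3 below 0.012 m and height (world z) of spare0 below 0.01 m and angle between spare0's own z axis and vertical below 0.12 rad) or (horizontal distance between spare1 and pocket3 below 0.012 m and height (world z) of spare1 below 0.01 m and angle between spare1's own z axis and vertical below 0.12 rad) or (horizontal distance between spare2 and pocket3 below 0.012 m and height (world z) of spare2 below 0.01 m and angle between spare2's own z axis and vertical below 0.12 rad)) and ((horizontal distance between seated0 and pocket4 below 0.012 m and height (world z) of seated0 below 0.01 m and angle between seated0's own z axis and vertical below 0.12 rad) or (horizontal distance between seated1 and pocket4 below 0.012 m and height (world z) of seated1 below 0.01 m and angle between seated1's own z axis and vertical below 0.12 rad) or (horizontal distance between seated2 and pocket4 below 0.012 m and height (world z) of seated2 below 0.01 m and angle between seated2's own z axis and vertical below 0.12 rad) or (horizontal distance between spare0 and pocket4 below 0.012 m and height (world z) of spare0 below 0.01 m and angle between spare0's own z axis and vertical below 0.12 rad) or (horizontal distance between spare1 and pocket4 below 0.012 m and height (world z) of spare1 below 0.01 m and angle between spare1's own z axis and vertical below 0.12 rad) or (horizontal distance between spare2 and pocket4 below 0.012 m and height (world z) of spare2 below 0.01 m and angle between spare2's own z axis and vertical below 0.12 rad)) and ((horizontal distance between seated0 and pocket5 below 0.012 m and height (world z) of seated0 below 0.01 m and angle between seated0's own z axis and vertical below 0.12 rad) or (horizontal distance between seated1 and pocket5 below 0.012 m and height (world z) of seated1 below 0.01 m and angle between seated1's own z axis and vertical below 0.12 rad) or (horizontal distance between seated2 and pocket5 below 0.012 m and height (world z) of seated2 below 0.01 m and angle between seated2's own z axis and vertical below 0.12 rad) or (horizontal distance between spare0 and pocket5 below 0.012 m and height (world z) of spare0 below 0.01 m and angle between spare0's own z axis and vertical below 0.12 rad) or (horizontal distance between spare1 and pocket5 below 0.012 m and height (world z) of spare1 below 0.01 m and angle between spare1's own z axis and vertical below 0.12 rad) or (horizontal distance between spare2 and pocket5 below 0.012 m and height (world z) of spare2 below 0.01 m and angle between spare2's own z axis and vertical below 0.12 rad)) and linear speed of each of spare0, spare1, spare2 below 0.02 m/s and x of big_motor in the frame of crate between -0.091 and 0.091 m and y of big_motor in the frame of crate between -0.126 and 0.126 m and height (world z) of each of big_motor, sensor, wheel below 0.03 m and x of sensor in the frame of crate between -0.091 and 0.091 m and y of sensor in the frame of crate between -0.126 and 0.126 m and x of wheel in the frame of crate between -0.091 and 0.091 m and y of wheel in the frame of crate between -0.126 and 0.126 m and distance of each of seated0, seated1, seated2 from where it was at the start of the episode below 0.015 m); the robot touches nothing.
It fails at once if a motor that was already in the tray is shifted out of its place (more than 15 mm) (distance of any of seated0, seated1, seated2 from where it was at the start of the episode above 0.015 m).
It fails at once if a spare motor falls freely from more than about 30 mm or is thrown (over 0.8 m/s while the fingers do not touch it) ((linear speed of spare0 above 0.8 m/s and contact force between the fingers and spare0 below 0.05 N) or (linear speed of spare1 above 0.8 m/s and contact force between the fingers and spare1 below 0.05 N) or (linear speed of spare2 above 0.8 m/s and contact force between the fingers and spare2 below 0.05 N)).
It fails at once if the bottle, the half-built model or the loose beam on the table is moved more than 30 mm (distance of any of bottle, model, beam from where it was at the start of the episode above 0.03 m).
It also fails if it takes over 70 s, if anything falls off the work surface, if the arm or the gripper's body presses on something with over 40 N, if the wrist force passes 120 N, or if a joint passes its speed limit or range.

## Robot

A 7-joint arm with a two-finger parallel gripper is mounted at the origin on the work surface. World frame = base frame: x ahead of the robot, y to its left, z up, the work surface at z = 0. Lengths are in m, angles in rad, forces in N, time in s.
With the tool pointing down it reaches from about 0.425 to 0.875 m from the base axis. Payload 4.7 kg.
Tool frame: the origin (TCP) lies at the very end of the fingers, on their centre line; the grasp point (between the pads) lies 19 mm behind it; z points along the fingers, y is the line along which they close (so a half turn about z gives the same grasp; the last joint's range is limited). The gripper opens to 85 mm and grips with 20 to 120 N. Pads are 22 mm wide; open, the fingers measure 114 mm over their backs; the gripper's body (76 mm by 85 mm) begins 54 mm behind the grasp point. The pads swing forward as they close: fully open they stand 13 mm farther back than shut.
Start: joints at [-1.148, 0.321, -0.07, 1.45, 0.023, 1.371, -0.057], TCP at [0.258, 0.596, 0.231] pointing down, gripper open.
Joint ranges: [-2.86, 2.86], [-0.3, 2.09], [-1.38, 1.24], [0.06, 2.45], [-1.56, 4.7], [0.09, 2.05], [-2.69, 2.69]. Speed limits (rad/s): [2.57, 2.57, 3.14, 3.14, 3.14, 3.14, 3.14].

## Interface

Orientations are given as a unit quaternion [w, x, y, z].
In Python, from station import env gives the robot as it stands.
- The arm moves only by the tool servo_tool, never from a script. Its arguments are lists of equal length, an entry for each row: "jaw": the opening, from -1 (shut) to 1 (fully open); "translation": the shift along the tool's x, y, z in mm, a list of three; "spin": the turn about the tool's z in degrees. A call has 1 to 8 rows; each row is the pose to reach, as a shift and turn from the pose commanded when the call began, along the tool's axes at that moment; what a row does not reach only later rows make up. A row lasts 1/12 s, in which the tool goes at most 41.7 mm and 7.16 degrees, less where a joint would pass 70% of its speed; a pose out of reach is approached as far as the arm can. A call with a gripper value outside its range is refused whole. The fingers move at their own pace and stop on an object; "squeeze" is the grip in N (left out, the last holds). Time passes only in rows, so rows that repeat a pose let the fingers close. It gives the time, the measured TCP pose, the force, the opening and the grip force at its end, in the units of the state.
- env.get_state(): the state, without advancing time (a new reading comes with each control period).
- env.get_image(name): name is "side" or "top"; returns the picture (384x512x3 uint8, blue, green, red); there is no depth.
- env.camera_model(name): a dict with "fx", "fy", "cx", "cy" (pixels), "rvec" (rotation vector, rad) and "tvec" (3), from world to camera coordinates, as OpenCV has them. Camera axes: x right, y down, z forward; pixel columns grow to the right and rows downward; lengths in m; the calibration is good to about 2 mm. A picture is of the moment at which its call begins. camera_model takes no time and is no camera call.
- env.close_job(): hands the job in; it is judged then, once.
The state is a dict: "time_s": time; "joints": joint angles; "qd": joint speeds; "tau": joint torques, N m; "tcp_pos": TCP position; "orientation": TCP orientation; "wrist_force": force on the tool from outside, world axes, zero at the start; "torque": the same for the moment, N m; "opening": finger opening in m; "grip_force": force on a finger pad.
Only numpy, scipy, OpenCV 4.12 (cv2) and the standard library are available. Lean on these libraries where they do the work, as an engineer would, in place of code of your own. Each camera call takes 0.05 s, during which the arm holds its last target. There are 200 camera calls.

## Working session

There is one attempt and no reset: what is moved stays moved. The work goes in short steps, Python scripts to look and compute and a tool call to move; the robot and the scene stay as the last step left them, time stands still between calls to the robot, and variables do not carry over. Pictures are saved under pics/ and viewed, at most 10 in all, crops included, and the job is handed in when it is done.

Besides the shell and the picture viewer there is one more tool, called in YAML: its name, and indented under it one key for each argument. servo_tool: Moves the arm, as the interface text tells. Its arguments: {"type":"object","properties":{"jaw":{"type":"array","items":{"type":"number"}},"translation":{"type":"array","items":{"type":"array","items":{"type":"number"}}},"spin":{"type":"array","items":{"type":"number"}},"squeeze":{"type":"number"}},"required":["jaw","translation","spin"]}

```bash
ls; mkdir -p pics; python3 - <<'E'
from station import env
import cv2
for n in("top","side"):
    im=env.get_image(n); cv2.imwrite(f"pics/{n}0.png",im)
    print(env.camera_model(n))
s=env.get_state();print(s)
E
```

```text
pics
{'fx': 419.03456418052497, 'fy': 419.03456418052497, 'cx': 253.23190161707532, 'cy': 193.71518165582555, 'rvec': array([ 2.14584481, -2.1221824 ,  0.1409334 ]), 'tvec': array([-0.00165069,  0.57764196,  0.89310057])}
{'fx': 484.6220455099644, 'fy': 484.6220455099644, 'cx': 259.0739443368142, 'cy': 191.1590356498866, 'rvec': array([ 2.26196795, -0.46526392,  0.19453587]), 'tvec': array([-0.53334897,  0.1903809 ,  0.89722113])}
{'time_s': 0.1, 'joints': array([-1.14789428,  0.32176379, -0.07014722,  1.45158172,  0.0225858 ,
        1.37076559, -0.0569486 ]), 'qd': array([ 1.87403978e-05, -2.86921098e-03,  7.14786356e-04, -3.22522515e-03,
       -2.69246219e-04,  9.22454135e-04,  2.26594066e-04]), 'tau': array([-6.21422296e-04, -4.94876254e+01, -3.84282907e-01, -3.15207338e+01,
        1.29788576e-02,  7.54830369e-03, -4.64802486e-05]), 'tcp_pos': array([0.25819271, 0.59599322, 0.23030923]), 'orientation': array([-1.46582871e-04,  2.02962812e-01,  9.79186064e-01, -8.52807648e-04]), 'wrist_force': array([ 0.38856736,  0.08463793, -0.51595172]), 'torque': array([-0.02188736,  0.00306721,  0.07464828]), 'grip_force': 0.0, 'opening': 0.08543239945315884}
```

View pics/top0.png

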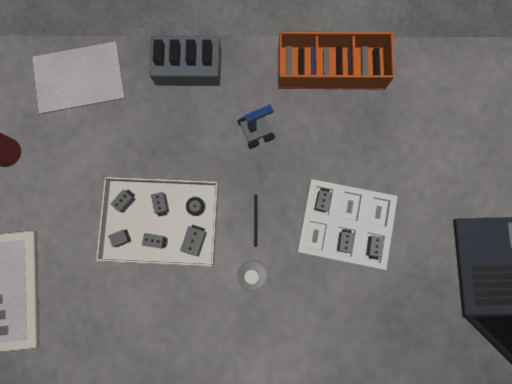

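View pics/side0.png

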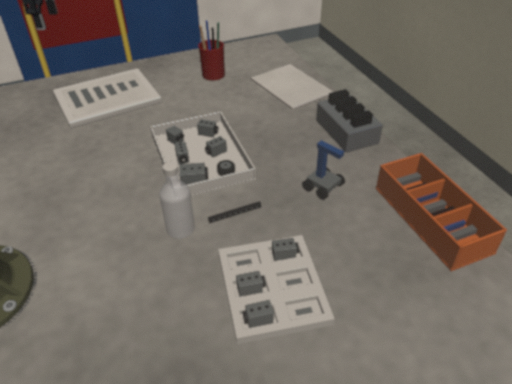

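The crate is at left (100–217, 178–265) and the tray at right. The empty pockets are at about (350,207), (379,212) and (315,236). In the crate, the four small parts are at (123,201), (160,204), (154,241) and (119,238), where the last looks like the sensor. The big motor is at (194,240) and the wheel at (195,206). Next I'll zoom in on the crate and measure.

```bash
cat > h.py <<'E'
import cv2, numpy as np
from station import env
def cam(n):
    m=env.camera_model(n); R=cv2.Rodrigues(m["rvec"])[0]; t=np.array(m["tvec"])
    K=np.array([[m["fx"],0,m["cx"]],[0,m["fy"],m["cy"]],[0,0,1.]]); return K,R,t
def px2w(n,p,z):
    K,R,t=cam(n); p=np.atleast_2d(np.array(p,float)); C=-R.T@t
    d=(R.T@np.linalg.inv(K)@np.c_[p,np.ones(len(p))].T).T
    return C+d*((z-C[2])/d[:,2])[:,None]
def w2px(n,X):
    K,R,t=cam(n); q=(K@(R@np.atleast_2d(X).T+t[:,None])).T; return q[:,:2]/q[:,2:]
E
python3 - <<'E'
from h import *
for n in("top","side"):
    K,R,t=cam(n); print(n,-R.T@t)
im=cv2.imread("pics/top0.png"); g=cv2.cvtColor(im,cv2.COLOR_BGR2GRAY); print(g[230,130],g[190,340],g[240,194],g[241,154],g[206,195])
w=((g>125)*255).astype(np.uint8)
for c in cv2.findContours(w,cv2.RETR_EXTERNAL,cv2.CHAIN_APPROX_NONE)[0]:
    r=cv2.minAreaRect(c)
    if cv2.contourArea(c)<3000: continue
    for z in(.018,.034):
        q=px2w("top",cv2.boxPoints(r),z); print(np.round(r[0]),z,np.round(q[:,:2].mean(0),4),"edges",np.round([np.linalg.norm(q[1]-q[0]),np.linalg.norm(q[2]-q[1])],3),"dir",np.round(q[1]-q[0],3))
a=cv2.resize(im[175:270,95:220],None,fx=6.4,fy=6.4,interpolation=cv2.INTER_CUBIC)
a=np.clip(a.astype(float)*1.6,0,255).astype(np.uint8)
for i in range(0,125,10): cv2.putText(a,str(95+i),(int(i*6.4),10),0,.35,(0,0,255)); cv2.line(a,(int(i*6.4),12),(int(i*6.4),18),(0,0,255))
for i in range(5,95,10): cv2.putText(a,str(175+i),(0,int(i*6.4)),0,.35,(0,0,255))
cv2.imwrite("pics/crate.png",a)
s=cv2.imread("pics/side0.png")
b=cv2.resize(s[110:195,145:260],None,fx=6.5,fy=6.5,interpolation=cv2.INTER_CUBIC); cv2.imwrite("pics/crates.png",b)
E
```

```text
top [ 0.43680037 -0.01393258  0.96969733]
side [ 0.28621517 -0.70925616  0.73535594]
179 185 95 102 64
[ 18. 291.] 0.018 [0.3586 0.5302] edges [0.083 0.264] dir [ 0.001 -0.083  0.   ]
[ 18. 291.] 0.034 [0.3599 0.5211] edges [0.082 0.259] dir [ 0.001 -0.082  0.   ]
[348. 224.] 0.018 [ 0.5153 -0.21  ] edges [0.175 0.209] dir [ 0.171 -0.034  0.   ]
[348. 224.] 0.034 [ 0.514  -0.2067] edges [0.172 0.205] dir [ 0.168 -0.033  0.   ]
[156. 221.] 0.018 [0.5177 0.227 ] edges [0.197 0.277] dir [0.197 0.004 0.   ]
[156. 221.] 0.034 [0.5163 0.223 ] edges [0.193 0.272] dir [0.193 0.004 0.   ]
[77. 77.] 0.018 [0.8644 0.4359] edges [0.217 0.148] dir [ 0.043 -0.213  0.   ]
[77. 77.] 0.034 [0.8572 0.4283] edges [0.213 0.145] dir [ 0.042 -0.209  0.   ]
```

View pics/crate.png

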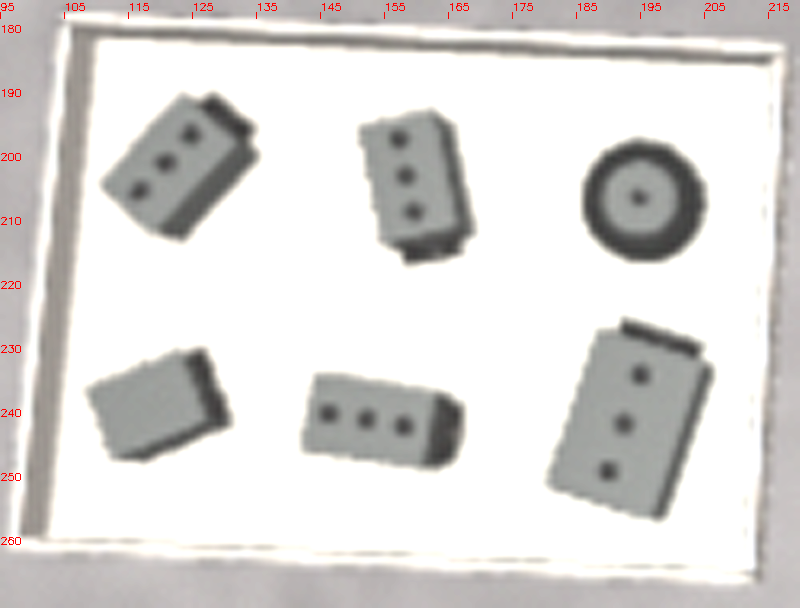

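View pics/crates.png

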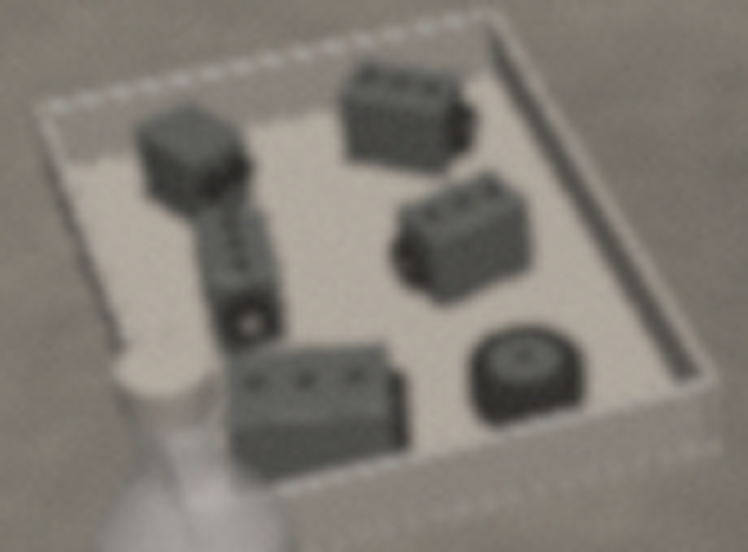

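Three spares are visible: A at (120,201) with its disc up and right, B at (159,203) with its disc down, and C at (152,241) with its disc right. The sensor has no holes, and the big motor is at (193,241). Next I'll measure the spares by their top faces and the pockets by their floor marks.

```bash
cat >> h.py <<'E'
def rects(im,box,lo,hi,z,up=4,amin=60,close=5,holes=True):
    x0,y0,x1,y1=box; g=cv2.cvtColor(im,cv2.COLOR_BGR2GRAY)[y0:y1,x0:x1]
    g=cv2.resize(g,None,fx=up,fy=up,interpolation=cv2.INTER_CUBIC)
    m=((g>lo)&(g<hi)).astype(np.uint8)*255
    m=cv2.morphologyEx(m,cv2.MORPH_OPEN,np.ones((close,close)))
    out=[]
    for c in cv2.findContours(m,cv2.RETR_EXTERNAL,cv2.CHAIN_APPROX_NONE)[0]:
        if cv2.contourArea(c)<amin*up*up: continue
        r=cv2.minAreaRect(c); b=(cv2.boxPoints(r)+.5)/up-.5+[x0,y0]
        q=px2w("top",b,z)[:,:2]; e=q[1]-q[0]; f=q[2]-q[1]
        if np.linalg.norm(e)<np.linalg.norm(f): e,f=f,e
        out.append((b.mean(0),q.mean(0),np.linalg.norm(e),np.linalg.norm(f),np.degrees(np.arctan2(e[1],e[0]))%180))
    return out
E
python3 - <<'E'
from h import *
im=cv2.imread("pics/top0.png"); g=cv2.cvtColor(im,cv2.COLOR_BGR2GRAY)
print(g[207,346:356],g[203:212,350]); print(g[198:206,120:126]); print(g[241,139:170])
print("crate")
for r in rects(im,(103,184,212,260),76,128,.038): print([np.round(v,4) for v in r])
print("tray motors")
for r in rects(im,(295,178,400,270),76,128,.040,amin=80): print([np.round(v,4) for v in r])
print("marks")
for r in rects(im,(295,178,400,270),100,165,.006,amin=10,close=5): print([np.round(v,4) for v in r])
E
```

```text
[173 130 115 113 114 120 147 184 185 186] [114 116 114 114 114 114 115 116 114]
[[ 94  92  98  98  96  95]
 [ 65  64  83  99 100 100]
 [ 45  52  74  98 100  99]
 [ 61  69  84  99 100 100]
 [ 91  93  96  99 101  99]
 [100  99  99  99 100  93]
 [ 99 101  99 100  93  75]
 [100 100 100  96  77  62]]
[179 179 171 139 105  98  93  92  94 100 101  94  69  61  81 102  98  84
  52  49  75 102  96  67  50  46  46  60 117 179 181]
crate
[array([152.0608, 240.2601]), array([0.4718, 0.2284]), np.float64(0.044), np.float64(0.0283), np.float64(81.3206)]
[array([117.558 , 237.8985]), array([0.4761, 0.3058]), np.float64(0.0378), np.float64(0.0289), np.float64(113.854)]
[array([192.2298, 240.661 ]), array([0.472 , 0.1388]), np.float64(0.0591), np.float64(0.04), np.float64(162.895)]
[array([194.5  , 205.375]), array([0.5508, 0.1365]), np.float64(0.0254), np.float64(0.0249), np.float64(90.5708)]
[array([158.4183, 202.3413]), array([0.5569, 0.2182]), np.float64(0.0452), np.float64(0.0287), np.float64(13.7152)]
[array([120.8993, 199.8796]), array([0.5616, 0.3035]), np.float64(0.0458), np.float64(0.0283), 
[... 1208 characters left out ...]
array([377.8981, 211.9747]), array([ 0.5437, -0.2816]), np.float64(0.0315), np.float64(0.0138), np.float64(169.6329)]
[array([349.4863, 206.3067]), array([ 0.5562, -0.2169]), np.float64(0.0317), np.float64(0.0142), np.float64(168.545)]
[array([382.1225, 199.2898]), array([ 0.5732, -0.2922]), np.float64(0.043), np.float64(0.0139), np.float64(64.296)]
[array([356.6942, 203.4148]), array([ 0.5632, -0.2335]), np.float64(0.0739), np.float64(0.0359), np.float64(19.8862)]
[array([324.1723, 200.5318]), array([ 0.5691, -0.1589]), np.float64(0.0628), np.float64(0.0324), np.float64(170.3782)]
[array([347. , 223.5]), array([ 0.5181, -0.2101]), np.float64(0.2432), np.float64(0.2103), np.float64(90.5137)]
```

Marks, spares and sizes all match: the motor bodies measure 44–46 x 28 mm, the pockets are 66 mm apart, and the third pocket's prediction matches within 1 mm. Next is a helper that gives shifts in tool axes.

```bash
cat > go.py <<'E'
import sys, numpy as np
from scipy.spatial.transform import Rotation as Ro
from h import env
T=dict(A=(.5637,.3018,141.5),B=(.5543,.2176,193.7),C=(.4714,.2255,81.3),P1=(.488,-.1368,169.2),P2=(.5437,-.2816,169.2),P3=(.5562,-.2169,169.2))
def go(name,zs,yaw=None):
    s=env.get_state(); R=Ro.from_quat(np.roll(s["orientation"],-1)).as_matrix(); p=s["tcp_pos"]
    x,y,a=T[name]; a=a if yaw is None else yaw
    cur=np.degrees(np.arctan2(R[1,0],R[0,0])); sp=(cur-a+180)%360-180
    print("t",round(s["time_s"],2),"tcp",np.round(p,4),"yaw",round(cur,1),"tilt",np.round(R[:2,2],3),"open",round(s["opening"],4),"j",np.round(s["joints"],2))
    for z in zs: print(name,z,"mm",np.round(R.T@(np.array([x,y,z])-p)*1e3,1),"spin",round(sp,1))
if __name__=="__main__": go(sys.argv[1],[float(v) for v in sys.argv[2].split(",")],float(sys.argv[3]) if len(sys.argv)>3 else None)
E
python3 go.py A 0.2,0.12
```

```text
t 0.1 tcp [0.2582 0.596  0.2303] yaw 156.6 tilt [-0.001 -0.002] open 0.0854 j [-1.15  0.32 -0.07  1.45  0.02  1.37 -0.06]
A 0.2 mm [-397.3 -148.5   30.6] spin 15.1
A 0.12 mm [-397.3 -148.3  110.6] spin 15.1
```

servo_tool:
  jaw: [0,0,0,0,0,0,0,0]
  translation:
    - [-397,-148,70]
    - [-397,-148,70]
    - [-397,-148,70]
    - [-397,-148,70]
    - [-397,-148,70]
    - [-397,-148,70]
    - [-397,-148,70]
    - [-397,-148,70]
  spin: [15,15,15,15,15,15,15,15]
  squeeze: 30

```text
time_s: 0.77
tcp_pos: [0.4964, 0.3668, 0.1764]
orientation: [-0.0, 0.329, 0.944, -0.0]
wrist_force: [1.9, 1.6, 0.0]
opening: 0.0425
grip_force: 0.0
```

```bash
python3 go.py A 0.12,0.06
```

```text
t 0.77 tcp [0.4964 0.3668 0.1764] yaw 141.6 tilt [-0. -0.] open 0.0425 j [-0.79  0.28  0.14  1.62 -0.04  1.25  0.25]
A 0.12 mm [-93.1  -9.1  56.4] spin 0.1
A 0.06 mm [-93.1  -9.1 116.4] spin 0.1
```

servo_tool:
  jaw: [0,0,0,0,0]
  translation:
    - [-93,-9,56]
    - [-93,-9,56]
    - [-93,-9,56]
    - [-93,-9,56]
    - [-93,-9,56]
  spin: [0,0,0,0,0]

```text
time_s: 1.18
tcp_pos: [0.563, 0.3013, 0.1193]
orientation: [-0.001, 0.331, 0.944, -0.001]
wrist_force: [-0.7, 1.0, 0.8]
opening: 0.0425
grip_force: 0.0
```

```bash
python3 go.py A 0.06,0.017; python3 - <<'E'
from h import *
im=env.get_image("top"); cv2.imwrite("pics/h.png",cv2.resize(im[150:275,90:260],None,fx=4.6,fy=4.6,interpolation=cv2.INTER_CUBIC))
E
```

```text
t 1.18 tcp [0.563  0.3013 0.1193] yaw 141.4 tilt [-0.003 -0.002] open 0.0425 j [-0.68  0.37  0.18  1.62 -0.07  1.16  0.41]
A 0.06 mm [-0.3  1.  59.3] spin -0.1
A 0.017 mm [ -0.3   1.2 102.3] spin -0.1
```

View pics/h.png

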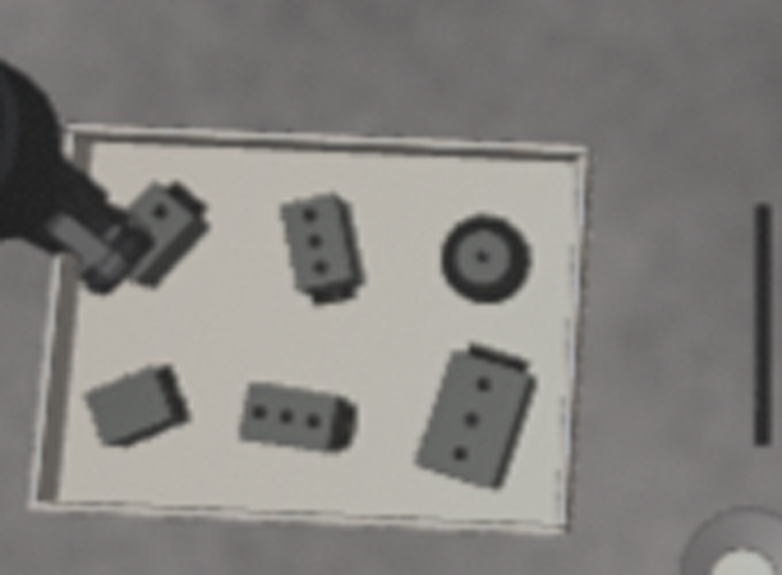

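The gripper hovers over spare A, and its fingers straddle it at the right angle. Descending.

servo_tool:
  jaw: [0,0,0,0,0,0]
  translation:
    - [0,1,30]
    - [0,1,59]
    - [0,1,80]
    - [0,1,94]
    - [0,1,102]
    - [0,1,102]
  spin: [0,0,0,0,0,0]

```text
time_s: 1.73
tcp_pos: [0.562, 0.3055, 0.0179]
orientation: [-0.001, 0.328, 0.945, -0.001]
wrist_force: [-0.9, -0.7, 0.1]
opening: 0.0426
grip_force: 0.0
```

servo_tool:
  jaw: [-1,-1,-1,-1,-1,-1,-1,-1]
  translation:
    - [0,0,0]
    - [0,0,0]
    - [0,0,0]
    - [0,0,0]
    - [0,0,0]
    - [0,0,-3]
    - [0,0,-15]
    - [0,0,-30]
  spin: [0,0,0,0,0,0,0,0]
  squeeze: 30

```text
time_s: 2.4
tcp_pos: [0.5623, 0.3038, 0.0486]
orientation: [-0.001, 0.329, 0.944, -0.001]
wrist_force: [0.1, 0.4, 0.0]
opening: 0.027
grip_force: 31.5
```

```bash
python3 go.py P2 0.2
```

```text
t 2.4 tcp [0.5623 0.3038 0.0486] yaw 141.6 tilt [-0.003 -0.002] open 0.027 j [-0.67  0.44  0.17  1.68 -0.08  1.03  0.43]
P2 0.2 mm [-349.1 -470.6 -150.4] spin -27.6
```

servo_tool:
  jaw: [-1,-1,-1,-1,-1,-1,-1,-1]
  translation:
    - [0,0,-40]
    - [0,0,-80]
    - [0,0,-120]
    - [-20,-30,-150]
    - [-347,-470,-150]
    - [-347,-470,-150]
    - [-347,-470,-150]
    - [-347,-470,-150]
  spin: [0,0,0,0,-27,-27,-27,-27]

```text
time_s: 3.07
tcp_pos: [0.5552, 0.1061, 0.1979]
orientation: [0.001, 0.096, 0.995, 0.0]
wrist_force: [1.0, -0.6, 0.1]
opening: 0.0269
grip_force: 31.5
```

```bash
python3 go.py P2 0.2
```

```text
t 3.07 tcp [0.5552 0.1061 0.1979] yaw 168.9 tilt [0.001 0.001] open 0.0269 j [-0.45  0.16  0.24  1.72 -0.04  1.26  1.17]
P2 0.2 mm [ -63.1 -382.7   -2.4] spin -0.3
```

servo_tool:
  jaw: [-1,-1,-1,-1,-1,-1,-1,-1]
  translation:
    - [-61,-382,-2]
    - [-61,-382,-2]
    - [-61,-382,-2]
    - [-61,-382,-2]
    - [-61,-382,-2]
    - [-61,-382,-2]
    - [-61,-382,-2]
    - [-61,-382,-2]
  spin: [0,0,0,0,0,0,0,0]

```text
time_s: 3.73
tcp_pos: [0.5414, -0.2272, 0.1995]
orientation: [0.001, 0.099, 0.995, 0.0]
wrist_force: [1.3, 0.2, -0.7]
opening: 0.0272
grip_force: 31.5
```

servo_tool:
  jaw: [-1,-1,-1,-1,-1,-1]
  translation:
    - [-9,-55,40]
    - [-9,-55,80]
    - [-9,-55,110]
    - [-9,-55,120]
    - [-9,-55,120]
    - [-9,-55,120]
  spin: [0,0,0,0,0,0]

```text
time_s: 4.23
tcp_pos: [0.5395, -0.2807, 0.0784]
orientation: [-0.001, 0.1, 0.995, 0.0]
wrist_force: [0.5, 0.4, 0.7]
opening: 0.0271
grip_force: 31.5
```

```bash
python3 go.py P2 0.045,0.0205; python3 - <<'E'
from h import *
im=env.get_image("top"); cv2.imwrite("pics/p2.png",cv2.resize(im[170:280,280:420],None,fx=5,fy=5,interpolation=cv2.INTER_CUBIC))
E
```

```text
t 4.23 tcp [ 0.5395 -0.2807  0.0784] yaw 168.6 tilt [-0.001  0.001] open 0.0271 j [ 0.03  0.38  0.49  1.75 -0.2   1.07  1.96]
P2 0.045 mm [-4.3 -0.  33.4] spin -0.6
P2 0.0205 mm [-4.3 -0.  57.9] spin -0.6
```

View pics/p2.png

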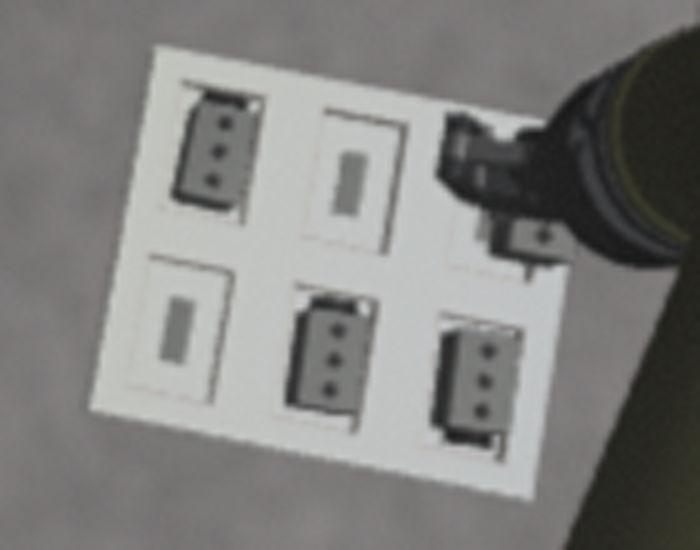

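The held motor is over the upper right pocket; its tail edge shows at crop (497–575, 257–265) and its rear hole at (543,235). Checking its offset in the grip.

```bash
python3 - <<'E'
from h import *
s=env.get_state(); p=s["tcp_pos"]; 
a=np.radians(168.6); X=np.array([np.cos(a),np.sin(a)]); Y=np.array([np.sin(a),-np.cos(a)])
for c,z in(((497,257),.0985),((575,265),.0985),((543,235),.0985)):
    q=px2w("top",(280+(c[0]+.5)/5-.5,170+(c[1]+.5)/5-.5),z)[0,:2]-p[:2]; print("tool x,y mm",np.round([q@X*1e3,q@Y*1e3],1))
# hole x offsets on a crate motor (C) relative to body centre
E
```

```text
tool x,y mm [30.3 17.8]
tool x,y mm [ 26.9 -14.2]
tool x,y mm [17.3  0.7]
```

servo_tool:
  jaw: [-1,-1,-1,-1,-1,-1,-1,-1]
  translation:
    - [-5,0,0]
    - [-5,0,15]
    - [-5,0,28]
    - [-5,0,38]
    - [-5,0,46]
    - [-5,0,52]
    - [-5,0,55]
    - [-5,0,55]
  spin: [-0.5,-0.5,-0.5,-0.5,-0.5,-0.5,-0.5,-0.5]

```text
time_s: 4.95
tcp_pos: [0.5446, -0.282, 0.0231]
orientation: [-0.0, 0.095, 0.995, 0.0]
wrist_force: [-0.3, -0.7, -0.7]
opening: 0.0271
grip_force: 31.5
```

```bash
python3 go.py P2 0.0205
```

```text
t 4.95 tcp [ 0.5446 -0.282   0.0231] yaw 169.1 tilt [-0.  0.] open 0.0271 j [ 0.06  0.45  0.46  1.77 -0.24  0.97  2.  ]
P2 0.0205 mm [1.  0.2 2.6] spin -0.1
```

servo_tool:
  jaw: [-1,-1,-1]
  translation:
    - [0,0,1.5]
    - [0,0,2.5]
    - [0,0,2.5]
  spin: [0,0,0]

```text
time_s: 5.2
tcp_pos: [0.5452, -0.2823, 0.0225]
orientation: [0.001, 0.095, 0.995, 0.0]
wrist_force: [-3.3, 2.1, 7.5]
opening: 0.0273
grip_force: 32.4
```

servo_tool:
  jaw: [-0.2,0,0,0,0,0,0,0]
  translation:
    - [0,0,0]
    - [0,0,0]
    - [0,0,0]
    - [0,0,0]
    - [0,0,-30]
    - [0,0,-70]
    - [0,0,-110]
    - [0,0,-150]
  spin: [0,0,0,0,0,0,0,0]

```text
time_s: 5.87
tcp_pos: [0.5442, -0.2818, 0.1721]
orientation: [-0.0, 0.095, 0.995, 0.0]
wrist_force: [1.4, -0.3, -0.4]
opening: 0.0429
grip_force: 0.0
```

```bash
python3 go.py B 0.19
```

```text
t 5.87 tcp [ 0.5442 -0.2818  0.1721] yaw 169.1 tilt [-0.001  0.   ] open 0.0429 j [ 0.01  0.3   0.51  1.64 -0.15  1.24  1.93]
B 0.19 mm [ 84.9 492.3 -17.8] spin -24.6
```

servo_tool:
  jaw: [0,0,0,0,0,0,0,0]
  translation:
    - [85,492,-25]
    - [85,492,-25]
    - [85,492,-25]
    - [85,492,-25]
    - [85,492,-25]
    - [85,492,-25]
    - [85,492,-25]
    - [85,492,-25]
  spin: [-24.5,-24.5,-24.5,-24.5,-24.5,-24.5,-24.5,-24.5]

```text
time_s: 6.53
tcp_pos: [0.5509, 0.0529, 0.1878]
orientation: [0.0, -0.118, 0.993, 0.0]
wrist_force: [1.0, 0.3, -0.4]
opening: 0.0431
grip_force: 0.0
```

```bash
python3 go.py B 0.19,0.1; python3 - <<'E'
from h import *
im=env.get_image("top"); cv2.imwrite("pics/t2.png",im)
print("tray motors")
for r in rects(im,(295,178,400,270),76,128,.040,amin=80): print([np.round(v,4) for v in r])
print("crate")
for r in rects(im,(111,184,212,258),76,128,.038): print([np.round(v,4) for v in r])
s=env.get_image("side"); cv2.imwrite("pics/s2.png",np.vstack([cv2.resize(im[175:275,290:405],None,fx=4,fy=4)[:300],cv2.resize(s[225:340,210:335],None,fx=3.68,fy=3.68)[:300,:460]]))
E
```

```text
t 6.53 tcp [0.5509 0.0529 0.1878] yaw -166.4 tilt [0.001 0.   ] open 0.0431 j [-0.36  0.14  0.24  1.76 -0.04  1.24  1.69]
B 0.19 mm [-41.9 159.3  -2.1] spin -0.1
B 0.1 mm [-41.9 159.3  87.9] spin -0.1
tray motors
[array([311.625, 261.25 ]), array([ 0.4302, -0.1246]), np.float64(0.0743), np.float64(0.0351), np.float64(90.7038)]
[array([321.862 , 199.6154]), array([ 0.5664, -0.1486]), np.float64(0.0443), np.float64(0.023), np.float64(169.5595)]
[array([304.8077, 189.5865]), array([ 0.5888, -0.1108]), np.float64(0.0565), np.float64(0.027), np.float64(142.6188)]
crate
[array([149.0819, 239.7609]), array([0.4728, 0.2351]), np.float64(0.0298), np.float64(0.0272), np.float64(83.1557)]
[array([118.0116, 238.1199]), array([0.4756, 0.3048]), np.float64(0.0373), np.float64(0.0284), np.float64(114.9142)]
[array([192.125, 220.5  ]), array([0.5178, 0.1407]), np.float64(0.1649), np.float64(0.0874), np.float64(1.5779)]
[array([156.125, 196.875]), array([0.5693, 0.2239]), np.float64(0.0604), np.float64(0.0399), np.float64(2.5402)]
```

View pics/s2.png

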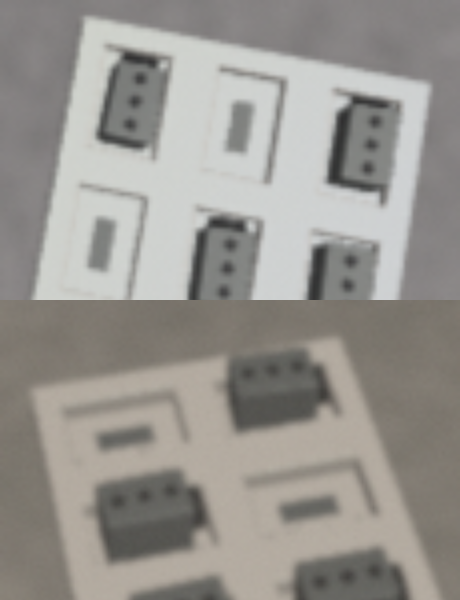

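The first motor lies flat and aligned in the upper right pocket, its top level with the others. On to spare B.

servo_tool:
  jaw: [0,0,0,0,0,0,0]
  translation:
    - [-42,159,-2]
    - [-42,159,-2]
    - [-42,159,20]
    - [-42,159,50]
    - [-42,159,88]
    - [-42,159,88]
    - [-42,159,88]
  spin: [0,0,0,0,0,0,0]

```text
time_s: 7.22
tcp_pos: [0.5519, 0.2146, 0.0957]
orientation: [-0.004, -0.119, 0.993, -0.001]
wrist_force: [0.4, -0.7, -0.0]
opening: 0.0426
grip_force: 0.0
```

```bash
python3 go.py B 0.017
```

```text
t 7.22 tcp [0.5519 0.2146 0.0957] yaw -166.3 tilt [-0.007 -0.004] open 0.0426 j [-0.53  0.31  0.13  1.76 -0.04  1.09  1.43]
B 0.017 mm [-3.6  2.5 78.7] spin -0.0
```

servo_tool:
  jaw: [0,0,0,0,0,0]
  translation:
    - [-2,2,25]
    - [-2,2,45]
    - [-2,2,62]
    - [-2,2,72]
    - [-2,2,77]
    - [-2,2,77]
  spin: [0,0,0,0,0,0]

```text
time_s: 7.72
tcp_pos: [0.5569, 0.2166, 0.023]
orientation: [0.0, -0.117, 0.993, -0.0]
wrist_force: [-0.1, 1.4, -0.1]
opening: 0.0424
grip_force: 0.0
```

```bash
python3 go.py B 0.017
```

```text
t 7.72 tcp [0.5569 0.2166 0.023 ] yaw -166.5 tilt [ 0. -0.] open 0.0424 j [-0.52  0.39  0.12  1.8  -0.06  0.95  1.44]
B 0.017 mm [2.3 1.6 6. ] spin -0.2
```

servo_tool:
  jaw: [0,0,0]
  translation:
    - [2,1,4]
    - [2,1,6]
    - [2,1,6]
  spin: [0,0,0]

```text
time_s: 7.97
tcp_pos: [0.5542, 0.2184, 0.0171]
orientation: [0.0, -0.118, 0.993, 0.0]
wrist_force: [-0.2, -0.6, 0.6]
opening: 0.0426
grip_force: 0.0
```

servo_tool:
  jaw: [-1,-1,-1,-1,-1,-1,-1,-1]
  translation:
    - [0,0,0]
    - [0,0,0]
    - [0,0,0]
    - [0,0,0]
    - [0,0,0]
    - [0,0,0]
    - [0,0,-3]
    - [0,0,-25]
  spin: [0,0,0,0,0,0,0,0]

```text
time_s: 8.63
tcp_pos: [0.5505, 0.2168, 0.0376]
orientation: [-0.004, -0.118, 0.993, -0.001]
wrist_force: [-0.6, -0.7, -0.7]
opening: 0.0274
grip_force: 30.4
```

```bash
python3 go.py P3 0.2
```

```text
t 8.63 tcp [0.5505 0.2168 0.0376] yaw -166.4 tilt [-0.008 -0.004] open 0.0274 j [-0.53  0.37  0.12  1.8  -0.05  0.98  1.43]
P3 0.2 mm [  97.7 -423.2 -160.8] spin 24.4
```

servo_tool:
  jaw: [-1,-1,-1,-1,-1,-1,-1,-1]
  translation:
    - [0,0,-40]
    - [0,0,-80]
    - [0,0,-120]
    - [8,-30,-155]
    - [98,-423,-160]
    - [98,-423,-160]
    - [98,-423,-160]
    - [98,-423,-160]
  spin: [0,0,0,0,24.5,24.5,24.5,24.5]

```text
time_s: 9.3
tcp_pos: [0.5545, 0.0221, 0.1962]
orientation: [-0.0, 0.098, 0.995, 0.0]
wrist_force: [0.3, -0.5, -0.4]
opening: 0.0278
grip_force: 30.3
```

```bash
python3 go.py P3 0.2
```

```text
t 9.3 tcp [0.5545 0.0221 0.1962] yaw 168.8 tilt [-0.  0.] open 0.0278 j [-0.36  0.14  0.3   1.75 -0.04  1.26  1.32]
P3 0.2 mm [ -48.1 -234.1   -3.8] spin -0.4
```

servo_tool:
  jaw: [-1,-1,-1,-1,-1,-1,-1,-1]
  translation:
    - [-48,-234,-4]
    - [-48,-234,-4]
    - [-48,-234,-4]
    - [-48,-234,-4]
    - [-48,-234,-4]
    - [-48,-234,-4]
    - [-48,-234,36]
    - [-48,-234,70]
  spin: [-0.5,-0.5,-0.5,-0.5,-0.5,-0.5,-0.5,-0.5]

```text
time_s: 9.97
tcp_pos: [0.5581, -0.2189, 0.1265]
orientation: [0.002, 0.094, 0.996, -0.001]
wrist_force: [0.1, 1.9, -1.7]
opening: 0.0273
grip_force: 30.4
```

servo_tool:
  jaw: [-1,-1,-1,-1,-1]
  translation:
    - [0,0,30]
    - [0,0,50]
    - [0,0,50]
    - [0,0,50]
    - [0,0,50]
  spin: [0,0,0,0,0]

```text
time_s: 10.38
tcp_pos: [0.5589, -0.2152, 0.0776]
orientation: [0.001, 0.091, 0.996, -0.0]
wrist_force: [0.7, -0.5, 0.1]
opening: 0.0277
grip_force: 30.4
```

```bash
python3 go.py P3 0.0225;  python3 - <<'E'
from h import *
im=env.get_image("top"); cv2.imwrite("pics/p3.png",cv2.resize(im[170:280,280:420],None,fx=5,fy=5,interpolation=cv2.INTER_CUBIC))
E
```

```text
t 10.38 tcp [ 0.5589 -0.2152  0.0776] yaw 169.6 tilt [ 0.002 -0.001] open 0.0277 j [-0.05  0.35  0.45  1.77 -0.17  1.05  1.85]
P3 0.0225 mm [ 2.5 -2.1 55.1] spin 0.4
```

View pics/p3.png

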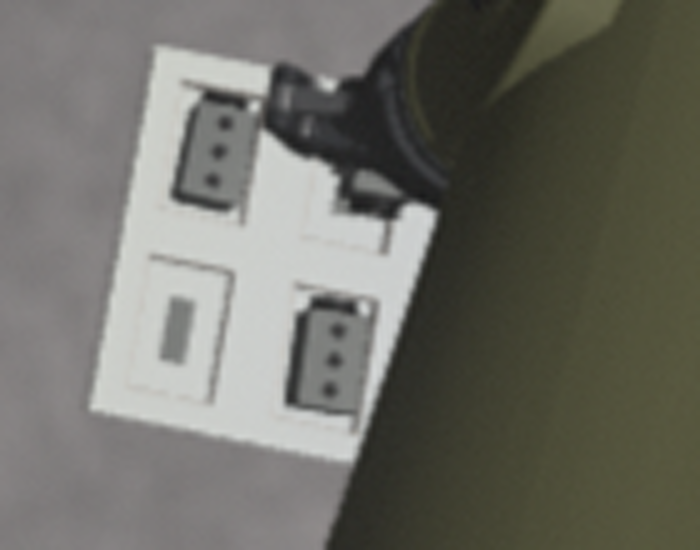

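The held motor is over the upper middle pocket, with the body's lower edge at about (380,194) and the disc end at about (375,212).

```bash
python3 - <<'E'
from h import *
s=env.get_state(); p=s["tcp_pos"]
a=np.radians(169.6); X=np.array([np.cos(a),np.sin(a)]); Y=np.array([np.sin(a),-np.cos(a)])
for c,z in(((375,193),.098),((375,212),.09)):
    q=px2w("top",(280+(c[0]+.5)/5-.5,170+(c[1]+.5)/5-.5),z)[0,:2]-p[:2]; print(np.round([q@X*1e3,q@Y*1e3],1))
E
```

```text
[19.5  3.8]
[26.2  1. ]
```

servo_tool:
  jaw: [-1,-1,-1,-1,-1,-1,-1,-1]
  translation:
    - [2,-2,0]
    - [2,-2,15]
    - [2,-2,28]
    - [2,-2,38]
    - [2,-2,46]
    - [2,-2,50]
    - [2,-2,52]
    - [2,-2,52]
  spin: [0.4,0.4,0.4,0.4,0.4,0.4,0.4,0.4]

```text
time_s: 11.1
tcp_pos: [0.5556, -0.2164, 0.0239]
orientation: [-0.0, 0.094, 0.996, 0.0]
wrist_force: [0.2, -0.1, -0.2]
opening: 0.0273
grip_force: 30.4
```

```bash
python3 go.py P3 0.0205
```

```text
t 11.1 tcp [ 0.5556 -0.2164  0.0239] yaw 169.2 tilt [-0.001  0.   ] open 0.0273 j [-0.03  0.42  0.43  1.81 -0.21  0.96  1.87]
P3 0.0205 mm [-0.7 -0.3  3.4] spin -0.0
```

servo_tool:
  jaw: [-1,-1,-1,-1]
  translation:
    - [0,0,1.5]
    - [0,0,2.5]
    - [0,0,3]
    - [0,0,3]
  spin: [0,0,0,0]

```text
time_s: 11.43
tcp_pos: [0.5559, -0.2165, 0.0215]
orientation: [0.0, 0.094, 0.996, 0.0]
wrist_force: [0.1, 0.1, 0.0]
opening: 0.027
grip_force: 30.4
```

servo_tool:
  jaw: [-0.2,0,0,0,0,0,0,0]
  translation:
    - [0,0,0]
    - [0,0,0]
    - [0,0,0]
    - [0,0,0]
    - [0,0,-30]
    - [0,0,-70]
    - [0,0,-110]
    - [0,0,-150]
  spin: [0,0,0,0,0,0,0,0]

```text
time_s: 12.1
tcp_pos: [0.5553, -0.2165, 0.1729]
orientation: [-0.0, 0.094, 0.996, -0.0]
wrist_force: [0.7, -0.3, 0.1]
opening: 0.0427
grip_force: 0.0
```

```bash
python3 go.py C 0.19
```

```text
t 12.1 tcp [ 0.5553 -0.2165  0.1729] yaw 169.2 tilt [-0.001  0.   ] open 0.0427 j [-0.07  0.25  0.47  1.68 -0.12  1.23  1.81]
C 0.19 mm [165.5 418.3 -17. ] spin 87.9
```

servo_tool:
  jaw: [0,0,0,0,0,0,0,0]
  translation:
    - [0,42,-30]
    - [166,418,-30]
    - [166,418,-30]
    - [166,418,-30]
    - [166,418,-30]
    - [166,418,-30]
    - [166,418,-30]
    - [166,418,-30]
  spin: [88,88,88,88,88,88,88,88]

```text
time_s: 12.77
tcp_pos: [0.5073, 0.0647, 0.1989]
orientation: [0.0, 0.511, 0.859, 0.0]
wrist_force: [0.3, 0.6, -0.2]
opening: 0.0426
grip_force: 0.0
```

```bash
python3 go.py C 0.19
```

```text
t 12.77 tcp [0.5073 0.0647 0.1989] yaw 118.5 tilt [0.001 0.001] open 0.0426 j [-0.49  0.04  0.32  1.85 -0.01  1.26  0.33]
C 0.19 mm [158.5  45.1   9. ] spin 37.2
```

servo_tool:
  jaw: [0,0,0,0,0,0,0,0]
  translation:
    - [158,45,0]
    - [158,45,0]
    - [158,45,0]
    - [158,45,10]
    - [158,45,50]
    - [158,45,80]
    - [158,45,99]
    - [158,45,99]
  spin: [37,37,37,37,37,37,37,37]

```text
time_s: 13.43
tcp_pos: [0.4677, 0.2221, 0.095]
orientation: [-0.001, 0.755, 0.655, -0.004]
wrist_force: [0.0, -0.5, -1.1]
opening: 0.0427
grip_force: 0.0
```

servo_tool:
  jaw: [0,0]
  translation:
    - [0,0,0]
    - [0,0,0]
  spin: [0,0]

```text
time_s: 13.6
tcp_pos: [0.4725, 0.2235, 0.1013]
orientation: [0.0, 0.756, 0.655, 0.001]
wrist_force: [-0.3, -0.1, 0.0]
opening: 0.043
grip_force: 0.0
```

```bash
python3 go.py C 0.017
```

```text
t 13.6 tcp [0.4725 0.2235 0.1013] yaw 81.8 tilt [0.002 0.002] open 0.043 j [-0.67  0.15  0.19  1.93 -0.03  1.06 -0.61]
C 0.017 mm [ 1.6 -1.6 84.3] spin 0.5
```

servo_tool:
  jaw: [0,0,0,0,0,0,0,0]
  translation:
    - [2,-1,30]
    - [2,-1,50]
    - [2,-1,65]
    - [2,-1,75]
    - [2,-1,81]
    - [2,-1,84]
    - [2,-1,84]
    - [2,-1,84]
  spin: [0.5,0.5,0.5,0.5,0.5,0.5,0.5,0.5]

```text
time_s: 14.27
tcp_pos: [0.4715, 0.2259, 0.0167]
orientation: [0.0, 0.759, 0.651, 0.001]
wrist_force: [-0.8, 0.4, 0.6]
opening: 0.0428
grip_force: 0.0
```

```bash
python3 go.py C 0.017
```

```text
t 14.27 tcp [0.4715 0.2259 0.0167] yaw 81.3 tilt [0.002 0.001] open 0.0428 j [-0.66  0.27  0.18  1.99 -0.06  0.88 -0.6 ]
C 0.017 mm [-0.4 -0.  -0.3] spin -0.0
```

servo_tool:
  jaw: [-1,-1,-1,-1,-1,-1,-1,-1]
  translation:
    - [0,0,0]
    - [0,0,0]
    - [0,0,0]
    - [0,0,0]
    - [0,0,0]
    - [0,0,0]
    - [0,0,-3]
    - [0,0,-25]
  spin: [0,0,0,0,0,0,0,0]

```text
time_s: 14.93
tcp_pos: [0.4675, 0.2239, 0.0376]
orientation: [-0.001, 0.759, 0.651, -0.004]
wrist_force: [-0.3, -0.4, -0.3]
opening: 0.0275
grip_force: 30.2
```

```bash
python3 go.py P1 0.21
```

```text
t 14.93 tcp [0.4675 0.2239 0.0376] yaw 81.3 tilt [-0.007 -0.004] open 0.0275 j [-0.66  0.24  0.18  1.98 -0.05  0.94 -0.61]
P1 0.21 mm [-354.3   73.8 -171.2] spin -87.9
```

servo_tool:
  jaw: [-1,-1,-1,-1,-1,-1,-1,-1]
  translation:
    - [0,0,-40]
    - [0,0,-80]
    - [0,0,-120]
    - [0,10,-160]
    - [-30,25,-175]
    - [-70,40,-175]
    - [-354,74,-175]
    - [-354,74,-175]
  spin: [0,0,-7,-14,-21,-28,-35,-42]

```text
time_s: 15.6
tcp_pos: [0.4965, 0.076, 0.2158]
orientation: [0.0, 0.483, 0.876, 0.0]
wrist_force: [1.1, 0.7, -0.2]
opening: 0.0273
grip_force: 30.2
```

```bash
python3 go.py P1 0.21
```

```text
t 15.6 tcp [0.4965 0.076  0.2158] yaw 122.3 tilt [0. 0.] open 0.0273 j [-0.5   0.01  0.3   1.84 -0.    1.29  0.36]
P1 0.21 mm [-175.3 -120.9    5.8] spin -46.9
```

servo_tool:
  jaw: [-1,-1,-1,-1,-1,-1,-1,-1]
  translation:
    - [-175,-121,0]
    - [-175,-121,0]
    - [-175,-121,0]
    - [-175,-121,0]
    - [-175,-121,0]
    - [-175,-121,0]
    - [-175,-121,30]
    - [-175,-121,60]
  spin: [-47,-47,-47,-47,-47,-47,-47,-47]

```text
time_s: 16.27
tcp_pos: [0.4873, -0.1377, 0.1565]
orientation: [0.002, 0.096, 0.995, 0.0]
wrist_force: [-0.6, 1.0, -0.6]
opening: 0.0274
grip_force: 30.2
```

servo_tool:
  jaw: [-1,-1,-1,-1,-1,-1]
  translation:
    - [0,0,40]
    - [0,0,65]
    - [0,0,75]
    - [0,0,75]
    - [0,0,75]
    - [0,0,75]
  spin: [0,0,0,0,0,0]

```text
time_s: 16.77
tcp_pos: [0.4881, -0.135, 0.0824]
orientation: [0.002, 0.096, 0.995, 0.0]
wrist_force: [0.7, -0.2, 0.1]
opening: 0.0274
grip_force: 30.2
```

```bash
python3 go.py P1 0.0225;  python3 - <<'E'
from h import *
im=env.get_image("top"); cv2.imwrite("pics/p1.png",cv2.resize(im[170:280,280:420],None,fx=5,fy=5,interpolation=cv2.INTER_CUBIC))
E
```

```text
t 16.77 tcp [ 0.4881 -0.135   0.0824] yaw 168.9 tilt [0.003 0.   ] open 0.0274 j [-0.26  0.15  0.52  1.99 -0.09  1.01  1.68]
P1 0.0225 mm [-0.1 -1.8 59.9] spin -0.3
```

View pics/p1.png

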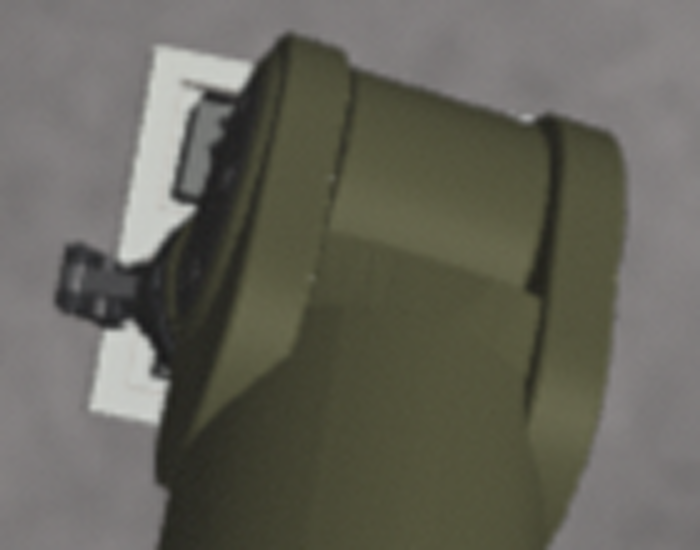

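The arm hides the motor from above, but the grasp was centred within 1 mm, so I'm lowering it by pose.

servo_tool:
  jaw: [-1,-1,-1,-1,-1,-1,-1,-1]
  translation:
    - [0,-2,10]
    - [0,-2,25]
    - [0,-2,36]
    - [0,-2,45]
    - [0,-2,52]
    - [0,-2,56]
    - [0,-2,58]
    - [0,-2,58]
  spin: [-0.3,-0.3,-0.3,-0.3,-0.3,-0.3,-0.3,-0.3]

```text
time_s: 17.48
tcp_pos: [0.486, -0.1367, 0.0223]
orientation: [-0.0, 0.094, 0.996, 0.0]
wrist_force: [0.5, 0.3, -0.7]
opening: 0.0277
grip_force: 30.2
```

```bash
python3 go.py P1 0.0205
```

```text
t 17.48 tcp [ 0.486  -0.1367  0.0223] yaw 169.2 tilt [-0.001  0.   ] open 0.0277 j [-0.24  0.25  0.51  2.04 -0.15  0.89  1.74]
P1 0.0205 mm [-2.   0.3  1.8] spin 0.0
```

servo_tool:
  jaw: [-1,-1,-1,-1]
  translation:
    - [-1.5,0,1]
    - [-1.5,0,2]
    - [-1.5,0,2]
    - [-1.5,0,2]
  spin: [0,0,0,0]

```text
time_s: 17.82
tcp_pos: [0.4878, -0.1369, 0.0208]
orientation: [0.0, 0.094, 0.996, 0.0]
wrist_force: [0.1, 0.4, -0.7]
opening: 0.0276
grip_force: 30.2
```

servo_tool:
  jaw: [-0.2,0,0,0,0,0,0,0]
  translation:
    - [0,0,0]
    - [0,0,0]
    - [0,0,0]
    - [0,0,0]
    - [0,0,-30]
    - [0,0,-70]
    - [0,0,-110]
    - [0,0,-150]
  spin: [0,0,0,0,0,0,0,0]

```text
time_s: 18.48
tcp_pos: [0.487, -0.1371, 0.1721]
orientation: [-0.0, 0.094, 0.996, 0.0]
wrist_force: [0.6, 0.4, 0.0]
opening: 0.0429
grip_force: 0.0
```

servo_tool:
  jaw: [0,0,0,0,0,0,0,0]
  translation:
    - [0,0,-40]
    - [-20,20,-60]
    - [-50,240,-60]
    - [-50,240,-60]
    - [-50,240,-60]
    - [-50,240,-60]
    - [-50,240,-60]
    - [-50,240,-60]
  spin: [0,0,0,0,0,0,0,0]

```text
time_s: 19.15
tcp_pos: [0.582, 0.0981, 0.23]
orientation: [-0.0, 0.089, 0.996, 0.002]
wrist_force: [-0.6, 0.8, 0.4]
opening: 0.043
grip_force: 0.0
```

```bash
python3 - <<'E'
from h import *
im=env.get_image("top"); s=env.get_image("side")
cv2.imwrite("pics/end.png",np.hstack([cv2.resize(im[175:275,295:400],None,fx=3.8,fy=3.8),cv2.resize(s[225:340,210:335],(400,380))]))
for r in rects(im,(305,186,392,260),76,128,.040,amin=80): print([np.round(v,4) for v in r])
print(np.round(env.get_state()["tcp_pos"],3))
E
```

```text
[0.582 0.094 0.23 ]
```

View pics/end.png

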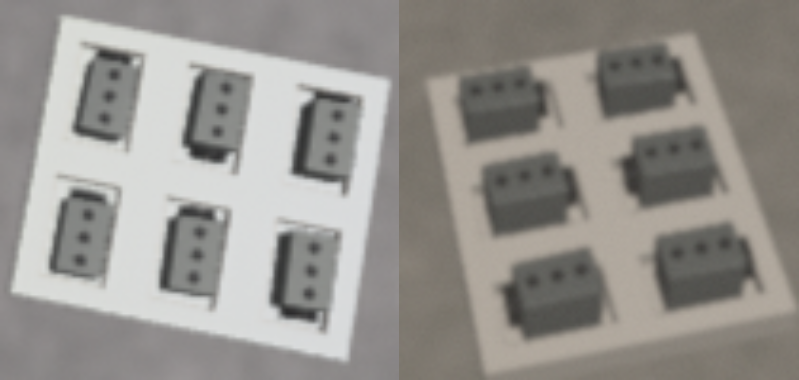

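All six pockets hold an upright, flat motor, with the three new ones at crop (218,110), (330,135) and (80,235). The arm is clear of everything, so I'm handing in.

```bash
python3 -c "
from station import env
print(env.close_job())"
```

```text
the job is handed in; nothing more can be done
None
```

I put the three spare motors in the three empty pockets and handed the job in at about 19 s; the last pictures show all six pockets holding an upright, flat motor, but no verdict came back.

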